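# Stand the weighted cuff pillars on the display

## Task

Stand the two cuff display pillars upright under the shelf of the little wooden stand, one on each round leather pad and wholly on it, each with its weighted end down. The two ends look alike, so lift each pillar and feel or see which end hangs heavy before you set it down. Set them down gently, and leave the other things on the table where they are.

Things in the scene. Friction and masses are not known exactly. Their poses are not given: they have to be found in the camera images.
- pillar_a_mid (a point): cuff display pillar: square beech bar 140 mm long, 36 mm square, 0.29 to 0.45 kg, with a dark leather cuff (20 mm wide, 40 mm square) 46 mm either side of its middle; hold it on the bare wood between. Its centre; x along its length. Starts lying on its cuffs, any direction, centre 20 mm up. One end is weighted inside; neither its look nor this frame tells which (may be +x or -x).
- pillar_b_mid (a point): the other pillar, same sizes, look and frame; its weighted end need not be on the same side of its frame as the first's. The mass centre is about 30 mm from the middle. Held by the middle firmly (25 N or more) it stays level and pulls the wrist down by about 0.1 N m on the heavy side; held lightly it tips heavy end down.
- pad_near (a point): round tan leather pad, 90 mm across, on the base board of the wooden stand, the one nearer the robot; the two are 160 mm apart. Centre of its top face, 22 mm above the table; x points into the stand, from its open front to its back; y along the stand, away from the robot; z up. A pillar stood on it has its centre 70 mm above this point.
- pad_far (a point): round tan leather pad, 90 mm across, on the base board of the wooden stand, the one farther from the robot; the two are 160 mm apart. Centre of its top face, 22 mm above the table; x points into the stand, from its open front to its back; y along the stand, away from the robot; z up. A pillar stood on it has its centre 70 mm above this point.
- shelf_edge (a point): middle of the lower front edge of the stand's shelf, 225 mm above the table and 30 mm in front of the pad centres; axes as the pads'. The shelf, 15 mm thick and 400 mm long with stock 35 mm high on it, runs back 120 mm over the pads, so they are reached only from the open front with the tool leaning in under it, about 30 to 50 degrees from vertical.
- stand: the fixed wooden stand, standing on the right, its open front towards the middle of the table (the robot's left); origin on the table midway between the pads, axes as the pads'. Base board 18 mm thick, 400 mm long, its front edge 65 mm in front of the pad centres. Posts 16 mm square carry the shelf 190 mm either side of the middle, 20 mm in front of and 80 mm behind the pad centres.
- wax_tin: low round aluminium tin, 51 mm across, 24 mm high, lying on the table close beside one long side of a pillar; origin at the centre of its underside. Bystander.
- sanding_block: cork sanding block 55 x 32 x 26 mm (its x, y, z), close beside one long side of a pillar; origin at the centre of its underside. Bystander.
- mallet: leather-faced mallet lying on its side, 212 mm long: head 54 mm across and 75 mm wide at its +x end, wooden handle to -x; origin on the table near mid-length. Bystander.
- dye_bottle: small standing bottle, 40 mm across, 85 mm high; origin at the centre of its underside. Bystander.
- thread_spool: standing spool of grey thread, 48 mm across, 58 mm high; origin at the centre of its underside. Bystander.
- mug: mug, 76 mm across, 85 mm high, handle towards its +y; origin at the centre of its underside. Bystander.
- awl: awl 160 mm long, wooden handle 26 mm thick to its -x, thin steel blade to +x; origin under its middle. Bystander.
- glue_jar: standing glass jar, 60 mm across, 70 mm high; origin at the centre of its underside. Bystander.
There are look-alikes about, which are no part of the job. Leave any pink look-alike of the part that bears pillar_b_mid alone. Leave any blue look-alike of the part that bears pillar_a_mid alone.

How it is judged:
At the end, for the whole second after the job is handed in: Both pillars stand upright (within 4.5 degrees) with the weighted end down, at rest, one on each round pad with its centre within 20 mm of the pad's centre, so that its foot is wholly on the pad (angle between the x axis of each of pillar_a_mid, pillar_b_mid and the z axis of pad_near, either way round below 0.08 rad and height (world z) of each of pillar_a_c1, pillar_b_c1 below 0.06 m and (((horizontal distance between pillar_a_mid and pad_near below 0.02 m and z of pillar_a_mid in the frame of pad_near between 0.062 and 0.077 m) and (horizontal distance between pillar_b_mid and pad_far below 0.02 m and z of pillar_b_mid in the frame of pad_far between 0.062 and 0.077 m)) or ((horizontal distance between pillar_b_mid and pad_near below 0.02 m and z of pillar_b_mid in the frame of pad_near between 0.062 and 0.077 m) and (horizontal distance between pillar_a_mid and pad_far below 0.02 m and z of pillar_a_mid in the frame of pad_far between 0.062 and 0.077 m))) and linear speed of each of pillar_a, pillar_b below 0.02 m/s); the robot touches nothing.
It fails at once if a bystander is shifted by more than 25 mm (distance of any of wax_tin, sanding_block, mallet, dye_bottle, thread_spool, mug, awl, glue_jar from where it was at the start of the episode above 0.025 m).
It fails at once if a pillar is dropped or knocked hard onto the stand (over 60 N) (contact force between any of pillar_a, pillar_b and stand above 60 N).
It also fails if it takes over 72 s, if anything falls off the work surface, if the arm or the gripper's body presses on something with over 40 N, if the wrist force passes 120 N, or if a joint passes its speed limit or range.

## Robot

A 6-joint arm with a two-finger parallel gripper is mounted at the origin on the work surface. World frame = base frame: x ahead of the robot, y to its left, z up, the work surface at z = 0. Lengths are in m, angles in rad, forces in N, time in s.
With the tool pointing down it reaches from about 0.3 to 0.775 m from the base axis. Payload 14.6 kg.
Tool frame: the origin (TCP) lies between the finger pads; the fingertips stand 14 mm ahead of it and the grasp point (between the pads) lies 5 mm behind it; z points along the fingers, y is the line along which they close (so a half turn about z gives the same grasp; the last joint's range is limited). The gripper opens to 94 mm and grips with 3 to 60 N. Pads are 16 mm wide; open, the fingers measure 119 mm over their backs; the gripper's body (75 mm by 177 mm) begins 78 mm behind the grasp point.
Start: joints at [1.084, 0.3, 1.521, -0, 1.321, -0.067], TCP at [0.224, 0.502, 0.219] pointing down, gripper open.
Joint ranges: [-3.03, 3.03], [-0.79, 2.21], [0.23, 2.52], [-1.04, 4.18], [0, 3.07], [-2.55, 2.55]. Speed limits (rad/s): [2.22, 2.22, 2.57, 3.14, 3.14, 3.14].

## Interface

Orientations are given as [roll, pitch, yaw] about the fixed x, y, z axes, in that order (R = Rz(yaw) Ry(pitch) Rx(roll)).
In Python, from station import ctrl gives the robot as it stands. The module is installed in compiled form; this text tells all that it offers.
- The arm moves only by the tool move_arm, never from a script. Its argument "targets" is a list of rows, each a list of 7 numbers: the opening, from -1 (shut) to 1 (fully open), then the shift along the tool's x, y, z in units of 50 mm (1.0 is 50 mm), then the turn, a rotation vector about the tool's x, y, z in rad. A call has 1 to 12 rows; each row is the pose to reach, as a shift and turn from the pose commanded when the call began, along the tool's axes at that moment; what a row does not reach only later rows make up. A row lasts 1/10 s, in which the tool goes at most 50 mm and 8.59 degrees, less where a joint would pass 70% of its speed; a pose out of reach is approached as far as the arm can. A call with a gripper value outside its range is refused whole. The fingers move at their own pace and stop on an object; "grip_force" is the grip in N (left out, the last holds). Time passes only in rows, so rows that repeat a pose let the fingers close. It gives the time, the measured TCP pose, the force, the opening and the grip force at its end, in the units of the state.
- ctrl.get_obs(): the state, without advancing time (a new reading comes with each control period).
- ctrl.camera(name): name is "side" or "top" or "wrist"; returns (picture, depth): 400x640x3 uint8, red, green, blue; 400x640 float32, m along the optical axis (not along the pixel's ray), 0 where there is no reading.
- ctrl.camera_params(name): a dict with "intrinsics" (3x3 intrinsics, pixels), "k1" (the pictures are not rectified: a ray, as slopes to the right and down, at radius r is drawn at 1 + k1 r^2 times it, then the intrinsics apply), "rvec" (rotation vector, rad) and "tvec" (3), from world to camera coordinates, as OpenCV has them; the wrist camera has in their place "T_tool_cam" (4x4, takes a point from camera to tool coordinates, whose origin is the TCP and whose axes are the flange's). Camera axes: x right, y down, z forward; pixel columns grow to the right and rows downward; lengths in m; the calibration is good to about 2 mm. A picture is of the moment at which its call begins: read the wrist's pose just before it. camera_params takes no time and is no camera call.
- ctrl.hand_in(): hands the job in; it is judged then, once.
Trained networks look in the newest picture that a camera, given by its name, has taken for a name from the list of things; names that differ only in an ending like _2 or _b are one class to them, and where a whole thing is asked for, a point or a joint stands for the part that bears it (a point fixed in the world has none). Each returns a list of dicts, best first, with "score" (0 to 1); they miss things now and then, are a little off and sometimes report something else, mostly with a low value. They report only what shows in the picture. A call takes as long as a camera call. They do not tell look-alikes from the thing itself.
- ctrl.cut_out(camera, target): "region" (400x640 bool, what is visible of it) and "point" ([column, row] in pixels, amid what is visible of it).
- ctrl.tip_of(camera, target): "point" ([column, row] in pixels: a listed point, or the origin of a listed thing).
The state is a dict: "time_s": time; "qpos": joint angles; "joint_vel": joint speeds; "tau": joint torques, N m; "ee_pos": TCP position; "eef_rot": TCP orientation; "force": force on the tool from outside, world axes, zero at the start; "moment": the same for the moment, N m; "grip_width": finger opening in m; "grip_force": force on a finger pad.
Only numpy, scipy, OpenCV 4.12 (cv2) and the standard library are available. Lean on these libraries where they do the work, as an engineer would, in place of code of your own. Each camera call takes 0.05 s, during which the arm holds its last target. There are 200 camera calls.

## Working session

There is one attempt and no reset: what is moved stays moved. The work goes in short steps, Python scripts to look and compute and a tool call to move; the robot and the scene stay as the last step left them, time stands still between calls to the robot, and variables do not carry over. Pictures are saved under pics/ and viewed, at most 10 in all, crops included, and the job is handed in when it is done.

Besides the shell and the picture viewer there is one more tool, called after "Emit:" as name([rows], argument=value, ...), one row to a line, values as JSON. move_arm: Moves the arm, as the interface text tells. Its arguments: {"type":"object","properties":{"targets":{"type":"array"},"grip_force":{"type":"number"}},"required":["targets"]}

```bash
mkdir -p pics
cat > h.py <<'E'
import numpy as np, cv2
from scipy.spatial.transform import Rotation as R
from station import ctrl
def cam_pose(name,obs=None):
    p=ctrl.camera_params(name);K=np.array(p["intrinsics"]);k1=p["k1"]
    if name=="wrist":
        o=obs or ctrl.get_obs();T=np.eye(4);T[:3,:3]=R.from_euler('xyz',o["eef_rot"]).as_matrix();T[:3,3]=o["ee_pos"]
        return K,k1,T@np.array(p["T_tool_cam"])
    M=np.eye(4);M[:3,:3]=cv2.Rodrigues(np.array(p["rvec"],float))[0];M[:3,3]=np.ravel(p["tvec"])
    return K,k1,np.linalg.inv(M)
def rays(name,uv,obs=None):
    K,k1,T=cam_pose(name,obs);uv=np.atleast_2d(np.array(uv,float))
    d=np.array([k1,0,0,0,0],float)
    s=cv2.undistortPoints(uv[:,None],K,d)[:,0]
    return T,np.c_[s,np.ones(len(s))]
def onplane(name,uv,z,obs=None):
    T,s=rays(name,uv,obs);v=s@T[:3,:3].T;o=T[:3,3]
    return o+v*((z-o[2])/v[:,2])[:,None]
def bydepth(name,uv,dep,obs=None):
    T,s=rays(name,uv,obs);uv=np.atleast_2d(uv).astype(int)
    z=dep[uv[:,1],uv[:,0]]
    return (s*z[:,None])@T[:3,:3].T+T[:3,3]
def save(n,im): cv2.imwrite(f"pics/{n}.png",im[:,:,::-1])
E
python3 - <<'E'
from h import *
np.set_printoptions(precision=3,suppress=True)
for c in("top","side"):
    im,d=ctrl.camera(c);save(c+"0",im);np.save(c+"d.npy",d)
    print(c,cam_pose(c)[2][:3,3])
    for t in["pillar_a_mid","pad_near","shelf_edge","stand","wax_tin","sanding_block","mallet","dye_bottle","thread_spool","mug","awl","glue_jar"]:
        if c=="side" and t not in("pillar_a_mid","pad_near","shelf_edge"):continue
        z={"pillar_a_mid":.02,"pad_near":.022,"shelf_edge":.225}.get(t,0)
        for r in ctrl.tip_of(c,t)[:4]:
            if r["score"]>.2: print(t,round(r["score"],2),np.array(r["point"]),onplane(c,r["point"],z)[0])
print({k:v for k,v in ctrl.get_obs().items()})
E
```

```text
top [0.398 0.138 1.344]
pillar_a_mid 0.81 [183.6 272.8] [0.298 0.542 0.02 ]
pillar_a_mid 0.76 [232.7 199.2] [0.523 0.4   0.02 ]
pillar_a_mid 0.6 [298.9 136. ] [0.723 0.199 0.02 ]
pad_near 0.71 [464.4 223.8] [ 0.453 -0.313  0.022]
shelf_edge 0.65 [476.8 189.6] [ 0.534 -0.279  0.225]
stand 0.65 [459.7 196.5] [ 0.539 -0.308  0.   ]
wax_tin 0.72 [241.  173.9] [0.605 0.38  0.   ]
sanding_block 0.73 [240.  175.6] [0.599 0.383 0.   ]
sanding_block 0.69 [295.1 266.3] [0.319 0.206 0.   ]
sanding_block 0.64 [355.6 223.4] [0.452 0.02  0.   ]
mallet 0.86 [298.1 136.3] [0.727 0.202 0.   ]
dye_bottle 0.42 [304.2 170.5] [0.617 0.182 0.   ]
thread_spool 0.61 [182.2 213.5] [0.479 0.559 0.   ]
thread_spool 0.47 [292.7 267.6] [0.314 0.214 0.   ]
mug 0.71 [230.1 146.6] [0.692 0.417 0.   ]
awl 0.83 [182.5 214. ] [0.477 0.558 0.   ]
glue_jar 0.82 [382.6 144.6] [ 0.703 -0.066  0.   ]
side [0.348 1.062 1.019]
pillar_a_mid 0.78 [305.9 286.6] [0.512 0.402 0.02 ]
pillar_a_mid 0.78 [374.7 345.9] [0.292 0.552 0.02 ]
pad_near 0.81 [354.6 151.1] [ 0.443 -0.317  0.022]
pad_near 0.42 [304.8 340.9] [0.479 0.573 0.022]
shelf_edge 0.94 [336.4 114.3] [ 0.522 -0.268  0.225]
{'time_s': 0.85, 'qpos': array([ 1.084,  0.3  ,  1.521,  0.   ,  1.321, -0.067]), 'joint_vel': array([-0.001,  0.001,  0.   ,  0.001,  0.   , -0.001]), 'tau': array([  0.   , -53.165, -35.291,   0.071,   0.021,  -0.   ]), 'ee_pos': array([0.224, 0.502, 0.219]), 'eef_rot': array([-3.142, -0.   ,  2.722]), 'force': array([-0.246,  0.881, -0.571]), 'moment': array([-0.058,  0.033, -0.007]), 'grip_force': 0.0, 'grip_width': 0.09389071729263934}
```

View pics/top0.png

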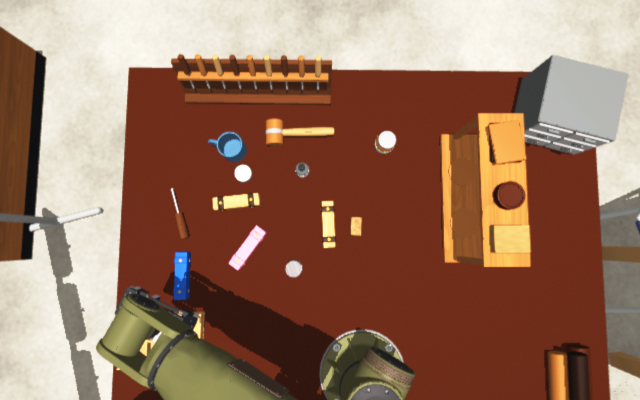

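View pics/side0.png

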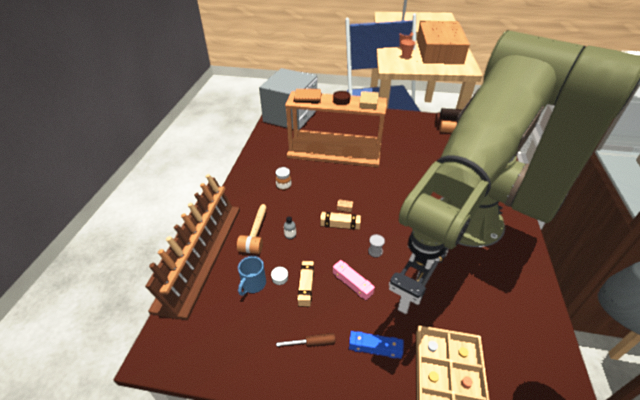

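The top view shows beech pillars at about (236,201) and (328,224), with blue and pink look-alikes at (182,275) and (247,247). The tin is at (243,173), the sanding block at (356,226), and the stand is on the right with its open front towards +y. Next I'll measure the pillars and the stand.

Run:
```python
from h import *
np.set_printoptions(precision=3,suppress=True)
im,d=ctrl.camera("top")
def rect(m):
    c,_=cv2.findContours(m.astype(np.uint8),cv2.RETR_EXTERNAL,cv2.CHAIN_APPROX_NONE);c=max(c,key=cv2.contourArea)
    return c[:,0].astype(float)
for t in("pillar_a_mid","pillar_b_mid"):
  for r in ctrl.cut_out("top",t):
    p=np.array(r["point"]);m=np.array(r["region"])
    c=onplane("top",rect(m),.03)[:,:2].astype(np.float32)
    b=cv2.minAreaRect(c);print(t,round(r["score"],2),p,b[0],b[1],b[2],im[m].mean(0))
for n in("wax_tin","sanding_block"):
  for r in ctrl.cut_out("top",n):
    c=onplane("top",rect(np.array(r["region"])),.025)[:,:2].astype(np.float32)
    print(n,round(r["score"],2),cv2.minAreaRect(c))
im,d=ctrl.camera("side")
for n in("pad_near","pad_far"):
  for r in ctrl.tip_of("side",n): print(n,r["score"],r["point"],onplane("side",r["point"],.022),bydepth("side",r["point"],d))
c=im[80:180,270:400];cv2.imwrite("pics/stand.png",cv2.resize(c,None,fx=6,fy=6,interpolation=cv2.INTER_CUBIC)[:,:,::-1])
# depth cloud of stand: base/shelf top
v,u=np.mgrid[80:175,275:395];uv=np.c_[u.ravel(),v.ravel()]
P=bydepth("side",uv,d);P=P[np.isfinite(P).all(1)]
s=P[(P[:,2]>.008)&(P[:,2]<.026)&(P[:,1]<-.1)&(P[:,0]>.3)&(P[:,0]<.8)]
print("base",len(s),cv2.minAreaRect(s[:,:2].astype(np.float32)),s.min(0),s.max(0))
im,d=ctrl.camera("top")
v,u=np.mgrid[100:280,430:540];P=bydepth("top",np.c_[u.ravel(),v.ravel()],d)
for a,b in((.01,.024),(.232,.25)):
  s=P[(P[:,2]>a)&(P[:,2]<b)&(P[:,1]<-.15)];print(a,len(s),cv2.minAreaRect(s[:,:2].astype(np.float32)),np.median(s[:,2]))
```

```text
pillar_a_mid 0.88 [235.1 202.3] (0.5134919285774231, 0.387368381023407) (0.04156816750764847, 0.14219698309898376) 6.451539993286133 [210.692 187.866 123.697]
pillar_a_mid 0.79 [180.2 271.3] (0.29117056727409363, 0.544376015663147) (0.1391332596540451, 0.04826907068490982) 0.5077288746833801 [ 44.878  97.244 179.34 ]
pillar_b_mid 0.87 [246.1 247.7] (0.3743596374988556, 0.3490454852581024) (0.04140666127204895, 0.1412806510925293) 53.970149993896484 [247.924 213.526 229.792]
pillar_b_mid 0.56 [325.7 222.6] (0.4474506378173828, 0.10793330520391464) (0.13705424964427948, 0.03695345297455788) 2.319716691970825 [225.188 206.111 138.021]
wax_tin 0.76 ((0.602159857749939, 0.3694097101688385), (0.04676162078976631, 0.049489766359329224), 0.5364412069320679)
sanding_block 0.75 ((0.7330875992774963, 0.19688189029693604), (0.08584871143102646, 0.20925208926200867), 0.6144194006919861)
sanding_block 0.64 ((0.5603859424591064, -0.3754511773586273), (0.4773634970188141, 0.26929283142089844), 0.09396779537200928)
sanding_block 0.6 ((0.4415970742702484, 0.022093219682574272), (0.03366144746541977, 0.05213877558708191), 89.91098022460938)
pad_near 0.76 [349.1, 152.4] [[ 0.466 -0.303  0.022]] [[ 0.466 -0.31   0.017]]
pad_far 0.84 [318.2, 147.7] [[ 0.605 -0.315  0.022]] [[ 0.604 -0.314  0.023]]
base 2022 ((0.5808095335960388, -0.34894007444381714), (0.3506860136985779, 0.5148426294326782), 53.28190231323242) [ 0.335 -0.643  0.008] [ 0.799 -0.239  0.026]
0.01 4281 ((0.5920496582984924, -0.4004004895687103), (0.3096834421157837, 0.5136696696281433), 89.93610382080078) 0.01879612494894589
0.232 4043 ((0.5355216860771179, -0.34263187646865845), (0.3981815278530121, 0.12335804849863052), 0.2220587432384491) 0.2400999107795052
```

View pics/stand.png

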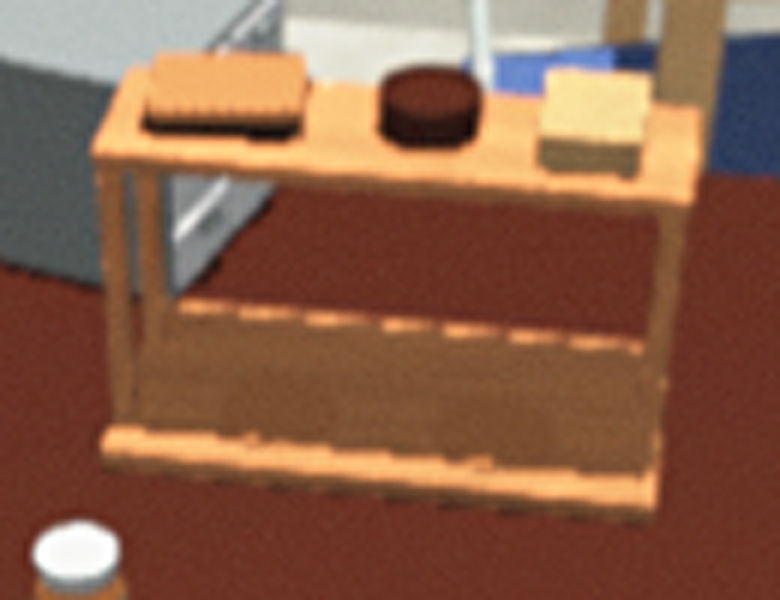

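```bash
cat >> h.py <<'E'
np.set_printoptions(precision=3,suppress=True)
def gpose(G,p,th=45):
    p=np.array([p[0],p[1],0.]);p/=np.linalg.norm(p);u=np.array([0,0,1.]);c,s=np.cos(np.radians(th)),np.sin(np.radians(th))
    z=-c*p-s*u;y=np.cross(u,p);x=np.cross(y,z)
    return np.c_[x,y,z],np.array(G)+.005*z
def place(G,th=45):
    c,s=np.cos(np.radians(th)),np.sin(np.radians(th));z=np.array([0,-s,-c]);y=np.array([1.,0,0])
    return np.c_[np.cross(y,z),y,z],np.array(G)+.005*z
def cur():
    o=ctrl.get_obs();return R.from_euler('xyz',o["eef_rot"]).as_matrix(),np.array(o["ee_pos"]),o
def delta(Rt,pt,start=None):
    Rc,pc=start or cur()[:2]
    print("shift",Rc.T@(pt-pc)/.05,"turn",R.from_matrix(Rc.T@Rt).as_rotvec(),"tcp",pt)
E
python3 - <<'E'
from h import *
Rt,pt=gpose([.516,.392,.027],[.112,-.994]);delta(Rt,pt-.13*Rt[:,2])
E
```

```text
shift [-7.125 -1.158  2.081] turn [-0.407  0.712  0.983] tcp [0.526 0.304 0.115]
```

Emit:
move_arm([
  [0.4,-7.12,-1.16,2.0,-0.407,0.712,0.983],
  [0.4,-7.12,-1.16,2.0,-0.407,0.712,0.983],
  [0.4,-7.12,-1.16,2.0,-0.407,0.712,0.983],
  [0.4,-7.12,-1.16,2.0,-0.407,0.712,0.983],
  [0.4,-7.12,-1.16,2.0,-0.407,0.712,0.983],
  [0.4,-7.12,-1.16,2.0,-0.407,0.712,0.983],
  [0.4,-7.12,-1.16,2.0,-0.407,0.712,0.983],
  [0.4,-7.12,-1.16,2.0,-0.407,0.712,0.983],
  [0.4,-7.12,-1.16,2.0,-0.407,0.712,0.983],
  [0.4,-7.12,-1.16,2.0,-0.407,0.712,0.983],
  [0.4,-7.12,-1.16,2.0,-0.407,0.712,0.983],
  [0.4,-7.12,-1.16,2.0,-0.407,0.712,0.983],
])

```text
time_s: 2.5
ee_pos: [0.5255, 0.3049, 0.1202]
eef_rot: [3.139, -0.784, 1.688]
force: [0.1, 0.2, -0.5]
grip_width: 0.0654
grip_force: 0.0
```

Run:
```python
from h import *
Rc,pc,o=cur();print(o["qpos"])
# check kinematic model
q=o["qpos"];f=lambda q:R.from_euler('ZYZYZ',[q[0],q[1]+q[2],q[3],q[4],q[5]]).as_matrix()
print(f(q).T@Rc)
im,d=ctrl.camera("wrist");save("w1",im)
for r in ctrl.cut_out("wrist","pillar_a_mid"):
    m=np.array(r["region"]);c,_=cv2.findContours(m.astype(np.uint8),cv2.RETR_EXTERNAL,cv2.CHAIN_APPROX_NONE);c=max(c,key=cv2.contourArea)[:,0]
    v,u=np.nonzero(m);P=bydepth("wrist",np.c_[u,v],d,o);t=P[(P[:,2]>.032)&(P[:,2]<.046)]
    print(r["score"],r["point"],m.sum(),np.median(P,0),len(t))
    if len(t)>50: print(cv2.minAreaRect(t[:,:2].astype(np.float32)),t[:,2].mean())
for r in ctrl.tip_of("wrist","pillar_a_mid"):print(r["score"],r["point"],onplane("wrist",r["point"],.02,o))
```

```text
[ 0.159  0.525  1.646  0.895  1.13  -0.426]Traceback (most recent call last):
  File "<stdin>", line 5, in <module>
  File "<stdin>", line 4, in <lambda>
  File "scipy/spatial/transform/_rotation.pyx", line 1413, in scipy.spatial.transform._rotation.Rotation.from_euler
ValueError: Expected axis specification to be a non-empty string of upto 3 characters, got ZYZYZ
```

Run:
```python
from h import *
Rc,pc,o=cur()
q=o["qpos"];f=lambda q:(R.from_euler('ZYZ',[q[0],q[1]+q[2],q[3]])*R.from_euler('YZ',[q[4],q[5]])).as_matrix()
print(f(q).T@Rc)
im,d=ctrl.camera("wrist");save("w1",im)
for r in ctrl.cut_out("wrist","pillar_a_mid"):
    m=np.array(r["region"])
    v,u=np.nonzero(m);P=bydepth("wrist",np.c_[u,v],d,o);t=P[(P[:,2]>.032)&(P[:,2]<.046)]
    print(r["score"],r["point"],m.sum(),np.median(P,0),len(t))
    if len(t)>50: print(cv2.minAreaRect(t[:,:2].astype(np.float32)),t[:,2].mean())
for r in ctrl.tip_of("wrist","pillar_a_mid"):print(r["score"],r["point"],onplane("wrist",r["point"],.02,o))
```

```text
[[-0. -1.  0.]
 [ 1. -0.  0.]
 [-0.  0.  1.]]
0.81 [161.4, 92.8] 4229 [0.297 0.53  0.035] 2291
((0.2904614210128784, 0.5450760722160339), (0.14003607630729675, 0.03884773701429367), 0.6270154714584351) 0.037789626198311506
0.6 [314.1, 220.8] 5526 [0.516 0.368 0.038] 4983
((0.5139636397361755, 0.38748764991760254), (0.03971155732870102, 0.14010336995124817), 6.91094446182251) 0.0378864846198111
0.65 [164.7, 91.2] [[0.293 0.547 0.02 ]]
0.58 [317.3, 212.6] [[0.516 0.385 0.02 ]]
```

View pics/w1.png

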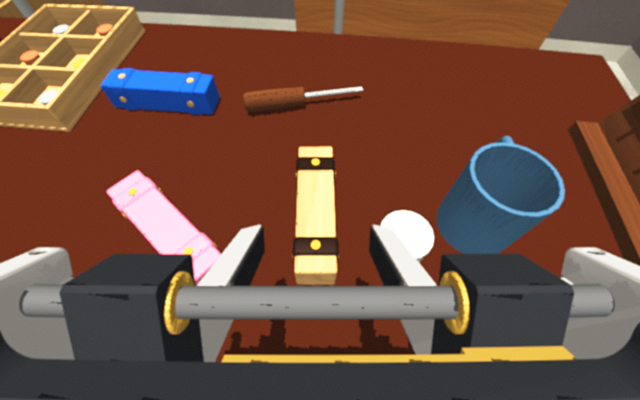

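The wrist view shows the wooden pillar at (316,213) between the fingers, with the tin to the right at (408,235) clear of the right finger. The measured size of 140x40 mm matches.

Run:
```python
from h import *
Rt,pt=gpose([.514,.3875,.027],[.120,-.993]);delta(Rt,pt)
```

```text
shift [-0.134 -0.042  2.595] turn [ 0.005  0.001 -0.004] tcp [0.514 0.391 0.023]
```

Emit:
move_arm([
  [0.4,-0.13,-0.04,0.8,0.005,0,0],
  [0.4,-0.13,-0.04,1.6,0.005,0,0],
  [0.4,-0.13,-0.04,2.2,0.005,0,0],
  [0.4,-0.13,-0.04,2.6,0.005,0,0],
  [0.4,-0.13,-0.04,2.6,0.005,0,0],
  [-0.5,-0.13,-0.04,2.6,0.005,0,0],
  [-0.5,-0.13,-0.04,2.6,0.005,0,0],
  [-0.5,-0.13,-0.04,2.6,0.005,0,0],
  [-0.5,-0.13,-0.04,2.6,0.005,0,0],
  [-0.5,-0.13,-0.04,2.6,0.005,0,0],
], grip_force=40)

```text
time_s: 3.65
ee_pos: [0.5143, 0.3904, 0.0236]
eef_rot: [-3.138, -0.786, 1.683]
force: [-0.7, -5.1, 6.5]
grip_width: 0.0355
grip_force: 40.0
```

Run:
```python
from h import *
Rc,pc,o=cur();print(o["moment"],o["force"],o["grip_width"],o["grip_force"])
delta(Rc,pc+[0,0,.06])
```

```text
[-0.344  0.076  0.218] [-0.706 -5.058  6.504] 0.0354563472873792 39.99522507190704
shift [ 0.849 -0.003 -0.848] turn [0. 0. 0.] tcp [0.514 0.39  0.084]
```

Emit:
move_arm([
  [-0.5,0.3,0,-0.3,0,0,0],
  [-0.5,0.6,0,-0.6,0,0,0],
  [-0.5,0.85,0,-0.85,0,0,0],
  [-0.5,0.85,0,-0.85,0,0,0],
  [-0.5,0.85,0,-0.85,0,0,0],
  [-0.5,0.85,0,-0.85,0,0,0],
  [-0.5,0.85,0,-0.85,0,0,0],
])

```text
time_s: 4.35
ee_pos: [0.5136, 0.3906, 0.0818]
eef_rot: [-3.134, -0.785, 1.681]
force: [0.4, -0.8, -2.7]
grip_width: 0.0359
grip_force: 40.0
```

Run:
```python
from h import *
for i in range(3):
  ctrl.camera("side");Rc,pc,o=cur();print(o["moment"],o["force"],pc)
im,d=ctrl.camera("side")
for r in ctrl.cut_out("side","pillar_a_mid"):
  m=np.array(r["region"]);v,u=np.nonzero(m);P=bydepth("side",np.c_[u,v],d);P=P[np.linalg.norm(P-np.median(P,0),axis=1)<.09]
  w=np.linalg.svd(P-P.mean(0))[2][0] if len(P)<8000 else 0
  print(r["score"],r["point"],P.mean(0),w)
```

```text
[-0.698 -0.046 -0.075] [-0.27   0.326 -3.828] [0.514 0.391 0.082]
[-0.653  0.002 -0.001] [-0.036 -1.02  -3.176] [0.514 0.391 0.082]
[-0.724 -0.021  0.018] [-0.645 -0.634 -3.224] [0.514 0.391 0.082]
0.91 [306.2, 277.4] [0.512 0.404 0.093] [-0.133  0.988 -0.076]
0.71 [316.7, 111.3] [ 0.622 -0.319  0.248] [-0.988 -0.129 -0.079]
0.59 [372.9, 344.3] [0.289 0.552 0.032] [-1.     0.019  0.004]
```

Run:
```python
from h import *
Rc,pc,o=cur();Rt,pt=gpose([.514,.3875,.027],[.120,-.993],90)
delta(Rt,pc+[0,0,.06])
```

```text
shift [ 0.848 -0.005 -0.849] turn [-0.002 -0.785 -0.006] tcp [0.514 0.391 0.143]
```

Emit:
move_arm([
  [-0.5,0.85,0,-0.85,0,-0.14,0],
  [-0.5,0.85,0,-0.85,0,-0.28,0],
  [-0.5,0.85,0,-0.85,0,-0.42,0],
  [-0.5,0.85,0,-0.85,0,-0.56,0],
  [-0.5,0.85,0,-0.85,0,-0.7,0],
  [-0.5,0.85,0,-0.85,0,-0.785,0],
  [-0.5,0.85,0,-0.85,0,-0.785,0],
  [-0.5,0.85,0,-0.85,0,-0.785,0],
])

```text
time_s: 5.4
ee_pos: [0.514, 0.391, 0.1426]
eef_rot: [-3.137, -0.003, 1.687]
force: [0.1, -0.1, -2.8]
grip_width: 0.0356
grip_force: 40.0
```

Run:
```python
from h import *
M=[];F=[]
for i in range(8):
  ctrl.camera("side");Rc,pc,o=cur();M.append(o["moment"]);F.append(o["force"])
print(np.mean(M,0),np.std(M,0),np.mean(F,0),pc,o["eef_rot"],o["time_s"])
```

```text
[0.024 0.064 0.004] [0.036 0.025 0.016] [ 0.019 -0.074 -3.378] [0.514 0.39  0.143] [-3.138 -0.001  1.686] 5.8
```

Emit:
move_arm([
  [-0.5,0,0,0,0,0,0],
  [-0.5,0,0,0,0,0,0],
], grip_force=14)

```text
time_s: 6.0
ee_pos: [0.5143, 0.3907, 0.1431]
eef_rot: [-3.138, -0.0, 1.686]
force: [0.2, 0.1, -2.5]
grip_width: 0.0359
grip_force: 14.0
```

```bash
cat >> h.py <<'E'
def axis(cam="side",near=None,o=None):
    im,d=ctrl.camera(cam)
    for r in ctrl.cut_out(cam,"pillar_a_mid"):
        m=np.array(r["region"]);v,u=np.nonzero(m);P=bydepth(cam,np.c_[u,v],d,o)
        if near is not None:
            P=P[np.linalg.norm(P-near,axis=1)<.09]
        if len(P)<30: continue
        w=np.linalg.svd(P-P.mean(0),full_matrices=False)[2][0]
        print(r["score"],r["point"],len(P),P.mean(0),"axis",w,"elev",np.degrees(np.arcsin(abs(w[2]))))
    return im
E
python3 - <<'E'
from h import *
Rc,pc,o=cur();print(o["grip_force"],o["moment"]);im=axis("side",pc);cv2.imwrite("pics/s2.png",cv2.resize(im[200:340,230:400],None,fx=4,fy=4)[:,:,::-1])
E
```

```text
13.99297222495079 [0.012 0.068 0.001]
0.57 [305.9, 266.5] 513 [0.512 0.409 0.146] axis [-0.119  0.699 -0.705] elev 44.81381834617561
```

View pics/s2.png

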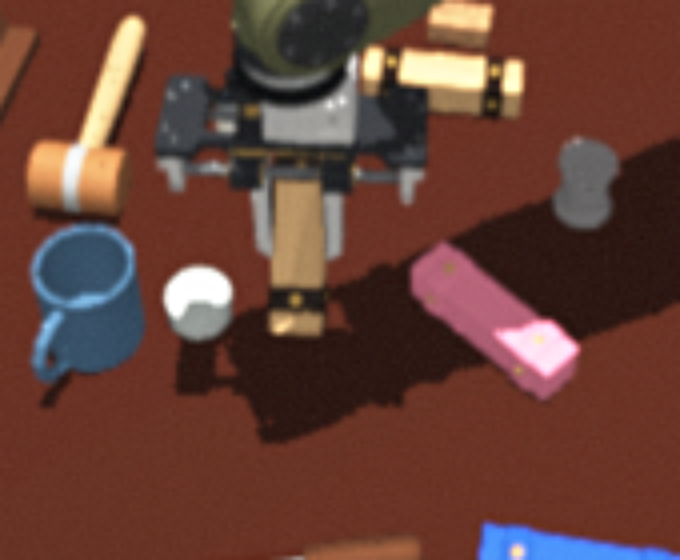

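In the side view the pillar is held at 45° with its +y end down, at about (306,270) in the full picture. It hasn't slipped at 14 N, so I'll loosen the grip.

Emit:
move_arm([
  [-0.5,0,0,0,0,0,0],
  [-0.5,0,0,0,0,0,0],
], grip_force=8)

```text
time_s: 6.3
ee_pos: [0.5142, 0.3908, 0.1431]
eef_rot: [-3.138, -0.0, 1.687]
force: [-0.0, 0.8, -3.1]
grip_width: 0.0359
grip_force: 8.0
```

Run:
```python
from h import *
Rc,pc,o=cur();print(o["grip_force"]);im=axis("side",pc)
```

```text
7.993827313184738
0.71 [305.0, 264.5] 522 [0.512 0.41  0.145] axis [-0.12   0.696 -0.708] elev 45.067491695739825
```

Emit:
move_arm([
  [-0.5,0,0,0,0,0,0],
  [-0.5,0,0,0,0,0,0],
], grip_force=4.5)

```text
time_s: 6.6
ee_pos: [0.5143, 0.3908, 0.1432]
eef_rot: [-3.138, -0.0, 1.687]
force: [0.7, -0.8, -2.0]
grip_width: 0.0362
grip_force: 4.5
```

Run:
```python
from h import *
Rc,pc,o=cur();print(o["grip_force"]);im=axis("side",pc)
```

```text
4.4999295473098755
0.86 [304.8, 266.6] 562 [0.512 0.415 0.148] axis [-0.169  0.954 -0.248] elev 14.338265765850146
```

Emit:
move_arm([
  [-0.5,0,0,0,0,0,0],
  [-0.5,0,0,0,0,0,0],
], grip_force=25)

```text
time_s: 6.9
ee_pos: [0.5143, 0.3908, 0.1431]
eef_rot: [-3.138, -0.0, 1.687]
force: [1.1, -0.0, -3.4]
grip_width: 0.0356
grip_force: 25.0
```

Run:
```python
from h import *
from scipy.optimize import least_squares
Rc,pc,o=cur();im=axis("side",pc);print(repr(o["qpos"]),pc)
S=[([1.084,.3,1.521,0,1.321,-.067],[.224,.502,.219]),([.159,.525,1.646,.895,1.13,-.426],[.5255,.3049,.1202]),(o["qpos"],pc)]
def fk(q,L):
    a1,d1,l2,a3,l3,d6=L
    R1=R.from_euler('Z',q[0]);R2=R1*R.from_euler('Y',q[1]);R3=R2*R.from_euler('Y',q[2]);R5=R3*R.from_euler('ZY',[q[3],q[4]])
    return R1.apply([a1,0,d1])+R2.apply([0,0,l2])+R3.apply([a3,0,l3])+R5.apply([0,0,d6])
s=least_squares(lambda L:np.concatenate([fk(q,L)-p for q,p in S]+[[(L[0])*.01,(L[3])*.01]]),[0,.4,.4,0,.4,.25]);print(s.x,s.cost)
def ik(Rt,pt):
    best=None
    for i in range(30):
        q0=np.random.default_rng(i).uniform([-1,-.5,.5,-1,.3,-2.5],[1.3,1.5,2.3,4,2.5,2.5])
        def e(q):
            Rq=R.from_euler('ZYZ',[q[0],q[1]+q[2],q[3]])*R.from_euler('YZ',[q[4],q[5]+np.pi/2])
            return np.r_[(fk(q,s.x)-pt)*3,(Rq.inv()*R.from_matrix(Rt)).as_rotvec()]
        r=least_squares(e,q0,bounds=([-3.03,-.79,.23,-1.04,0,-2.55],[3.03,2.21,2.52,4.18,3.07,2.55]))
        if best is None or r.cost<best.cost: best=r
    return best.cost,best.x
for th in(45,50,40):
  print("P1 p=+y",th,ik(*gpose([.514,.3875,.027],[-.12,.993],th)))
  print("P2 +x",ik(*gpose([.447,.108,.027],[.999,.04],th)),"P2 -x",ik(*gpose([.447,.108,.027],[-.999,-.04],th)))
  print("near",ik(*place([.4555,-.305,.092],th)),"far",ik(*place([.6155,-.305,.092],th)))
```

```text
0.64 [302.7, 266.8] 234 [0.507 0.434 0.179] axis [-0.109 -0.462 -0.88 ] elev 61.64699885460131
array([0.592, 0.58 , 1.303, 0.002, 1.262, 0.476]) [0.514 0.391 0.143]
[-0.044  0.273  0.419  0.024  0.491  0.309] 0.0013477717100506673
P1 p=+y 45 (np.float64(8.339313492606918e-28), array([ 0.888,  1.116,  0.859, -0.543,  1.745, -2.307]))
P2 +x (np.float64(1.3977037432283542e-30), array([ 0.174,  0.885,  1.286,  0.096,  1.751, -1.458])) P2 -x (np.float64(5.736817404510301e-31), array([ 0.404,  0.2  ,  2.442,  3.948,  0.356, -2.081]))
near (np.float64(6.1969684855575894e-30), array([-0.196,  0.406,  1.914, -1.022,  0.95 ,  0.487])) far (np.float64(1.1413532703275135e-28), array([-0.146,  0.695,  1.454, -0.917,  1.079,  0.348]))
P1 p=+y 50 (np.float64(1.620160278619704e-29), array([ 0.87 ,  1.057,  0.927, -0.492,  1.664, -2.309]))
P2 +x (np.float64(1.7863491649604974e-30), array([ 0.178,  0.821,  1.355,  0.089,  1.658, -1.457])) P2 -x (np.float64(6.350711669837319e-05), array([ 0.369,  0.177,  2.407,  4.18 ,  0.237, -2.343]))
near (np.float64(0.0014977722971238135), array([-0.164,  0.433,  1.889, -1.04 ,  1.016,  0.522])) far (np.float64(1.42133629895778e-31), array([-0.117,  0.719,  1.464, -1.013,  1.113,  0.436]))
P1 p=+y 40 (np.float64(2.5091406519996862e-29), array([ 0.905,  1.178,  0.789, -0.595,  1.825, -2.311]))
P2 +x (np.float64(3.1484625391974017e-31), array([ 0.171,  0.949,  1.217,  0.104,  1.843, -1.458])) P2 -x (np.float64(7.321844568510587e-32), array([ 0.431,  0.245,  2.475,  3.792,  0.503, -1.9  ]))
near (np.float64(1.1401505270772436e-31), array([-0.236,  0.381,  1.899, -0.912,  0.911,  0.365])) far (np.float64(4.3641572539814764e-31), array([-0.177,  0.677,  1.44 , -0.815,  1.054,  0.254]))
```

Emit:
move_arm([
  [-0.5,0,0,0,0,0.14,0],
  [-0.5,0,0,0,0,0.28,0],
  [-0.5,0,0,0,0,0.42,0],
  [-0.5,0,0,0,0,0.49,0],
  [-0.5,0,0,0.5,0,0.49,0],
  [-0.5,0,0,0.9,0,0.49,0],
  [-0.5,0,0,0.9,0,0.49,0],
  [-0.5,0,0,0.9,0,0.49,0],
], grip_force=40)

```text
time_s: 7.8
ee_pos: [0.5143, 0.3909, 0.0987]
eef_rot: [-3.138, -0.49, 1.685]
force: [-0.0, -0.0, -2.7]
grip_width: 0.0355
grip_force: 40.0
```

Run:
```python
from h import *
Rc,pc,o=cur();im=axis("side",pc);print(o["qpos"],pc);cv2.imwrite("pics/s3.png",cv2.resize(im[200:340,230:400],None,fx=4,fy=4)[:,:,::-1])
axis("wrist",pc,o)
```

```text
0.6 [304.5, 275.3] 477 [0.51  0.417 0.113] axis [-0.019 -0.023 -1.   ] elev 88.2964010311951
[ 0.412  0.557  1.53   0.572  0.986 -0.008] [0.514 0.391 0.099]
0.65 [316.2, 206.9] 10677 [0.512 0.402 0.145] axis [ 0.031 -0.329 -0.944] elev 70.69579618678912
```

View pics/s3.png

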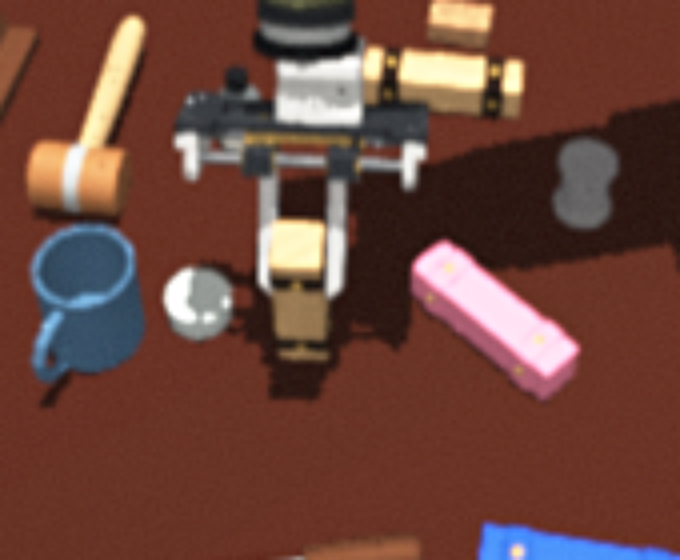

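The side view shows the pillar vertical, with its light end up at about (305,260). I'll lower it and stand it on the table.

Emit:
move_arm([
  [-0.5,-0.12,0,0.22,0,0,0],
  [-0.5,-0.24,0,0.44,0,0,0],
  [-0.5,-0.26,0,0.49,0,0,0],
  [-0.5,-0.28,0,0.53,0,0,0],
  [-0.5,-0.3,0,0.56,0,0,0],
  [-0.5,-0.3,0,0.56,0,0,0],
], grip_force=15)

```text
time_s: 8.6
ee_pos: [0.5148, 0.3912, 0.0681]
eef_rot: [-3.14, -0.493, 1.685]
force: [-3.2, -5.4, 19.4]
grip_width: 0.0358
grip_force: 15.0
```

Emit:
move_arm([
  [-0.5,0.02,0,-0.04,0,0,0],
  [-0.5,0.02,0,-0.04,0,0,0],
  [0.3,0.02,0,-0.04,0,0,0],
  [0.3,0.02,0,-0.04,0,0,0],
  [0.3,0.02,0,-0.04,0,0,0],
  [0.3,0.02,0,-0.04,0,0,0],
  [0.3,0.02,0,-0.8,0,0,0],
  [0.3,0.02,0,-1.6,0,0,0],
  [0.3,0.02,0,-2.4,0,0,0],
  [0.3,0.02,0,-2.8,0,0,0],
  [0.3,0.02,0,-2.8,0,0,0],
])

```text
time_s: 9.7
ee_pos: [0.5232, 0.3255, 0.1932]
eef_rot: [3.14, -0.491, 1.686]
force: [0.4, 0.5, -0.3]
grip_width: 0.0608
grip_force: 0.0
```

```bash
cat >> h.py <<'E'
def top_rect(cam,near,o=None,zlo=.13,zhi=.15,rad=.06):
    im,d=ctrl.camera(cam);v,u=np.mgrid[0:400,0:640];P=bydepth(cam,np.c_[u.ravel(),v.ravel()],d,o)
    s=P[(P[:,2]>zlo)&(P[:,2]<zhi)&(np.linalg.norm(P[:,:2]-near,axis=1)<rad)]
    print(cam,"top",len(s),cv2.minAreaRect(s[:,:2].astype(np.float32)) if len(s)>4 else 0, s[:,2].mean() if len(s) else 0)
    return im
E
python3 - <<'E'
from h import *
Rc,pc,o=cur();im=axis("side",np.array([.514,.39,.08]));print(pc)
top_rect("wrist",[.514,.4],o);top_rect("side",[.514,.4])
E
```

```text
0.61 [305.0, 275.2] 483 [0.51  0.405 0.09 ] axis [-0.02   0.097 -0.995] elev 84.31586737177112
[0.523 0.326 0.193]
wrist top 2070 ((0.5142797827720642, 0.39026588201522827), (0.03590862452983856, 0.03660109266638756), 6.270843982696533) 0.14233780374321148
side top 149 ((0.513453483581543, 0.394911527633667), (0.036134567111730576, 0.04010462015867233), 6.015364646911621) 0.13839189628084667
```

```bash
cat >> h.py <<'E'
def up(G,a=0,th=40):
    a=np.radians(a);t=np.radians(th);y=np.array([np.cos(a),np.sin(a),0]);h=np.array([np.sin(a),-np.cos(a),0])
    z=h*np.sin(t)-np.array([0,0,1])*np.cos(t)
    return np.c_[np.cross(y,z),y,z],np.array(G)+.005*z
E
python3 - <<'E'
from h import *
R1,p1=up([.514,.3905,.064],6.3,0);delta(R1,np.array([.514,.41,.26]))
Rt,pt=up([.514,.3905,.064],6.3);delta(Rt,pt-.14*Rt[:,2])
delta(Rt,pt,(Rt,pt-.14*Rt[:,2]))
E
```

```text
shift [ 2.15   0.039 -0.47 ] turn [-0.007 -0.49   0.005] tcp [0.514 0.41  0.26 ]
shift [2.468 0.016 1.799] turn [-0.006 -1.188  0.007] tcp [0.504 0.477 0.167]
shift [0.  0.  2.8] turn [0. 0. 0.] tcp [0.514 0.387 0.06 ]
```

Emit:
move_arm([
  [0.4,0.5,0,-0.7,0,-0.12,0],
  [0.4,1.3,0,-0.7,0,-0.27,0],
  [0.4,2.15,0.03,-0.5,-0.007,-0.42,0.005],
  [0.4,2.7,0.03,0,-0.007,-0.56,0.005],
  [0.4,3.0,0.02,0.6,-0.007,-0.7,0.005],
  [0.4,2.9,0.02,1.2,-0.007,-0.84,0.006],
  [0.4,2.47,0.016,1.8,-0.006,-0.98,0.006],
  [0.4,2.47,0.016,1.8,-0.006,-1.12,0.007],
  [0.4,2.47,0.016,1.8,-0.006,-1.188,0.007],
  [0.4,2.47,0.016,1.8,-0.006,-1.188,0.007],
  [0.4,2.47,0.016,1.8,-0.006,-1.188,0.007],
])

```text
time_s: 11.0
ee_pos: [0.505, 0.4769, 0.1678]
eef_rot: [3.14, 0.696, 1.68]
force: [0.8, -0.1, -0.0]
grip_width: 0.0658
grip_force: 0.0
```

Run:
```python
from h import *
Rc,pc,o=cur();print(o["qpos"])
top_rect("wrist",[.514,.39],o)
Rt,pt=up([.514,.3905,.064],6.3);delta(Rt,pt)
```

```text
[ 0.876  1.018  0.638 -0.524  1.956  0.683]
wrist top 1132 ((0.5123026371002197, 0.3940632939338684), (0.03585328906774521, 0.036158688366413116), 5.621167182922363) 0.13720611902987664
shift [ 0.017 -0.022  2.82 ] turn [ 0.002 -0.003 -0.002] tcp [0.514 0.387 0.06 ]
```

Emit:
move_arm([
  [0.4,0.02,0,0.8,0,0,0],
  [0.4,0.02,0,1.6,0,0,0],
  [0.4,0.02,0,2.3,0,0,0],
  [0.4,0.02,0,2.76,0,0,0],
  [0.4,0.02,0,2.76,0,0,0],
  [-0.5,0.02,0,2.76,0,0,0],
  [-0.5,0.02,0,2.76,0,0,0],
  [-0.5,0.02,0,2.76,0,0,0],
  [-0.5,0.02,0,2.76,0,0,0],
  [-0.5,0.02,0,2.76,0,0,0],
], grip_force=45)

```text
time_s: 12.05
ee_pos: [0.515, 0.3898, 0.0631]
eef_rot: [3.138, 0.697, 1.678]
force: [-1.0, 2.8, 2.8]
grip_width: 0.0358
grip_force: 44.9
```

Run:
```python
from h import *
Rc,pc,o=cur();print(o["qpos"],o["force"])
up30=pc+[0,0,.12];delta(Rc,up30)
# far pad: keep TCP offset relative to pillar centre: pillar(.5135,.392)
a=np.radians(6.3);off=pc-np.array([.5135,.392,.0705])
Rt,_=up([0,0,0],0)
M=Rt@Rc.T
for n,P in(("front",[.6155,-.15,.20]),("carry",[.6155,-.10,.25]),("in",[.6155,-.312,.102]),("pre",[.6155,-.21,.102])):
    print(n);delta(Rt,np.array(P)+M@off);
```

```text
[ 0.791  0.948  1.015 -0.526  1.65   0.768] [-0.983  2.781  2.818]
shift [-1.541  0.007 -1.84 ] turn [0. 0. 0.] tcp [0.515 0.39  0.183]
front
shift [-10.095   0.838   5.08 ] turn [ 0.073 -0.001  0.082] tcp [ 0.617 -0.152  0.193]
carry
shift [-9.975  0.951  3.675] turn [ 0.073 -0.001  0.082] tcp [ 0.617 -0.102  0.243]
in
shift [-11.307   0.476   8.649] turn [ 0.073 -0.001  0.082] tcp [ 0.617 -0.314  0.095]
pre
shift [-9.752  0.7    7.348] turn [ 0.073 -0.001  0.082] tcp [ 0.617 -0.212  0.095]
```

Emit:
move_arm([
  [-0.5,-0.5,0,-0.6,0,0,0],
  [-0.5,-1.0,0,-1.2,0,0,0],
  [-0.5,-1.6,0,-1.9,0,0,0],
  [-0.5,-2.4,0.1,-1.4,0.007,0,0.008],
  [-0.5,-3.2,0.17,-0.7,0.015,0,0.017],
  [-0.5,-4.0,0.25,0.0,0.022,0,0.025],
  [-0.5,-4.8,0.33,0.7,0.03,0,0.033],
  [-0.5,-5.6,0.42,1.4,0.037,0,0.042],
  [-0.5,-6.4,0.5,2.0,0.044,0,0.05],
  [-0.5,-7.2,0.6,2.7,0.05,0,0.058],
  [-0.5,-8.0,0.66,3.3,0.058,0,0.066],
  [-0.5,-8.7,0.72,3.9,0.065,0,0.074],
])

```text
time_s: 13.25
ee_pos: [0.5985, -0.0519, 0.1928]
eef_rot: [3.141, 0.697, 1.582]
force: [1.3, 0.0, -4.0]
grip_width: 0.036
grip_force: 45.0
```

Run:
```python
from h import *
Rc,pc,o=cur();print(o["qpos"],o["force"],o["time_s"])
off=np.array([.0015,-.002,-.007])
Rt,_=up([0,0,0],0)
for n,P in(("front",[.6155,-.15,.20]),("pre",[.6155,-.2,.108])):
    print(n);delta(Rt,np.array(P)+off);
```

```text
[ 0.127  0.505  1.443 -0.711  1.355  0.333] [ 1.304  0.005 -3.959] 13.25
front
shift [-1.541  0.347  1.285] turn [ 0.007 -0.001  0.008] tcp [ 0.617 -0.152  0.193]
pre
shift [-1.127  0.336  3.338] turn [ 0.007 -0.001  0.008] tcp [ 0.617 -0.202  0.101]
```

Emit:
move_arm([
  [-0.5,-0.75,0.17,0.6,0.003,0,0.004],
  [-0.5,-1.5,0.34,1.3,0.007,-0.001,0.008],
  [-0.5,-1.4,0.34,1.9,0.007,-0.001,0.008],
  [-0.5,-1.25,0.34,2.6,0.007,-0.001,0.008],
  [-0.5,-1.13,0.335,3.34,0.007,-0.001,0.008],
  [-0.5,-1.13,0.335,3.34,0.007,-0.001,0.008],
  [-0.5,-1.13,0.335,3.34,0.007,-0.001,0.008],
])

```text
time_s: 13.95
ee_pos: [0.6169, -0.2002, 0.1011]
eef_rot: [-3.141, 0.698, 1.572]
force: [-0.0, 0.3, -3.2]
grip_width: 0.0362
grip_force: 45.0
```

Run:
```python
from h import *
Rc,pc,o=cur();print(o["qpos"],o["time_s"])
im=axis("side",pc)
im,d=ctrl.camera("wrist");save("w2",im)
for n in("pad_near","pad_far"):
  for r in ctrl.tip_of("wrist",n):print(n,r["score"],r["point"],onplane("wrist",r["point"],.022,o))
v,u=np.mgrid[0:400,0:640];P=bydepth("wrist",np.c_[u.ravel(),v.ravel()],d,o)
b=P[(P[:,2]>.013)&(P[:,2]<.027)&(P[:,1]<-.2)&(P[:,1]>-.45)];print("base",b.min(0),b.max(0),len(b))
off=np.array([.0015,-.002,-.007]);Rt,_=up([0,0,0],0)
for P in([.6155,-.312,.108],[.6155,-.312,.092]):delta(Rt,np.array(P)+off)
```

```text
[-0.116  0.64   1.468 -0.8    1.098  0.287] 13.95
0.61 [308.9, 158.9] 124 [ 0.616 -0.179  0.074] axis [-0.185 -0.012 -0.983] elev 79.34481418152961
pad_near 0.77 [161.9, 231.0] [[ 0.456 -0.311  0.022]]
base [ 0.332 -0.398  0.013] [ 0.732 -0.247  0.027] 21281
shift [-1.731 -0.017  1.494] turn [ 0.003  0.001 -0.   ] tcp [ 0.617 -0.314  0.101]
shift [-1.525 -0.018  1.739] turn [ 0.003  0.001 -0.   ] tcp [ 0.617 -0.314  0.085]
```

View pics/w2.png

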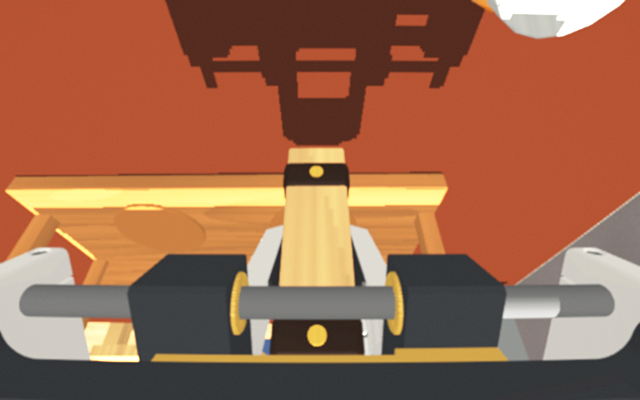

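The wrist view shows the pillar held straight, the near pad at (160,228), and the base board running from x 0.332 to 0.732 with its front at y -0.247. That agrees with the pads at (0.455, -0.312) and (0.614, -0.312), so I'll go in.

Emit:
move_arm([
  [-0.5,-0.3,-0.05,0.3,0,0,0],
  [-0.5,-0.7,-0.05,0.6,0,0,0],
  [-0.5,-1.1,-0.05,0.95,0,0,0],
  [-0.5,-1.5,-0.05,1.3,0,0,0],
  [-0.5,-1.73,-0.05,1.49,0,0,0],
  [-0.5,-1.73,-0.05,1.49,0,0,0],
  [-0.5,-1.65,-0.05,1.59,0,0,0],
  [-0.5,-1.57,-0.05,1.68,0,0,0],
  [-0.5,-1.57,-0.05,1.68,0,0,0],
])

```text
time_s: 15.1
ee_pos: [0.6144, -0.3133, 0.0858]
eef_rot: [-3.139, 0.698, 1.574]
force: [-0.4, -0.3, -3.4]
grip_width: 0.0355
grip_force: 45.0
```

Run:
```python
from h import *
Rc,pc,o=cur();print(o["qpos"],pc,o["force"],o["time_s"])
im=axis("side",pc)
```

```text
[-0.295  0.688  1.427 -0.833  0.981  0.169] [ 0.614 -0.313  0.086] [-0.361 -0.263 -3.366] 15.1
0.61 [316.5, 144.3] 122 [ 0.612 -0.292  0.058] axis [-0.067 -0.074 -0.995] elev 84.27723492979808
0.26 [336.2, 145.3] 238 [ 0.611 -0.301  0.02 ] axis [0.932 0.362 0.002] elev 0.13013299001509154
```

Emit:
move_arm([
  [-0.5,0.01,0,0.01,0,0,0],
  [-0.5,0.02,0,0.02,0,0,0],
  [-0.5,0.02,0,0.02,0,0,0],
], grip_force=20)

```text
time_s: 15.5
ee_pos: [0.6146, -0.3143, 0.0859]
eef_rot: [3.141, 0.699, 1.571]
force: [-0.3, -0.3, -2.5]
grip_width: 0.0355
grip_force: 20.0
```

Emit:
move_arm([
  [-0.5,0.012,0,0.015,0,0,0],
  [-0.5,0.024,0,0.03,0,0,0],
  [-0.5,0.024,0,0.03,0,0,0],
])

```text
time_s: 15.8
ee_pos: [0.6148, -0.3146, 0.0851]
eef_rot: [3.14, 0.7, 1.57]
force: [-2.5, 2.8, 6.1]
grip_width: 0.0364
grip_force: 20.0
```

Emit:
move_arm([
  [-0.4,0,0,0,0,0,0],
  [-0.1,0,0,0,0,0,0],
  [0.2,0,0,0,0,0,0],
  [0.3,0,0,0,0,0,0],
  [0.3,0,0,0,0,0,0],
  [0.3,0,0,-0.4,0,0,0],
  [0.3,0,0,-1.0,0,0,0],
  [0.3,0,0,-1.8,0,0,0],
  [0.3,0,0,-2.6,0,0,0],
  [0.3,0,0,-3.4,0,0,0],
  [0.3,0,0,-3.4,0,0,0],
])

```text
time_s: 16.9
ee_pos: [0.6161, -0.2018, 0.2201]
eef_rot: [3.131, 0.699, 1.568]
force: [-0.1, -1.2, -0.9]
grip_width: 0.061
grip_force: 0.0
```

Run:
```python
from h import *
Rc,pc,o=cur();print(o["qpos"],pc,o["time_s"])
top_rect("wrist",[.614,-.31],o,.15,.172)
im,d=ctrl.camera("wrist");save("w3",im)
# tool-vertical hover over P2; tool y=+-y
for s in(1,-1):
    Rt,pt=gpose([.447,.108,.022],[s*.999,s*.04],90);delta(Rt,pt+[0,0,.15])
```

```text
[-0.119  0.495  1.393 -0.739  1.246  0.122] [ 0.616 -0.202  0.22 ] 16.9
wrist top 953 ((0.6134768724441528, -0.3101072311401367), (0.0359366275370121, 0.03609674796462059), 1.7592829465866089) 0.15877531277549287
shift [ 5.402 -3.343 -3.285] turn [-0.558  0.54  -1.537] tcp [0.447 0.108 0.167]
shift [ 5.402 -3.343 -3.285] turn [0.535 0.553 1.464] tcp [0.447 0.108 0.167]
```

View pics/w3.png

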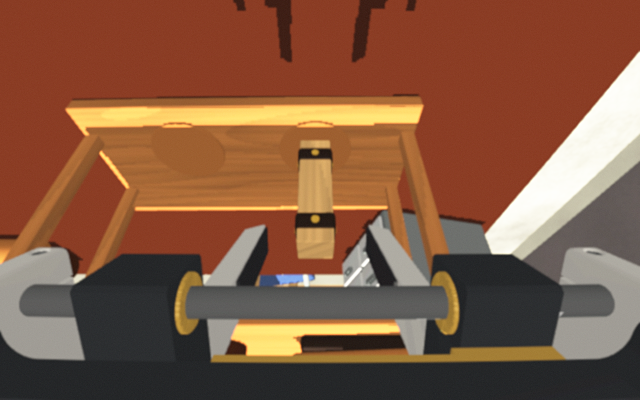

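The wrist view shows the pillar upright and centred on the far pad, at about (315,150). On to pillar 2.

Emit:
move_arm([
  [0.4,0.6,-0.3,-0.4,-0.06,0.06,-0.17],
  [0.4,1.4,-0.8,-0.8,-0.12,0.12,-0.3],
  [0.4,2.2,-1.3,-1.3,-0.17,0.17,-0.45],
  [0.4,3.0,-1.8,-1.8,-0.22,0.22,-0.6],
  [0.4,3.8,-2.3,-2.3,-0.28,0.27,-0.77],
  [0.4,4.6,-2.8,-2.8,-0.34,0.33,-0.92],
  [0.4,5.4,-3.34,-3.28,-0.558,0.54,-1.537],
  [0.4,5.4,-3.34,-3.28,-0.558,0.54,-1.537],
  [0.4,5.4,-3.34,-3.28,-0.558,0.54,-1.537],
  [0.4,5.4,-3.34,-3.28,-0.558,0.54,-1.537],
  [0.4,5.4,-3.34,-3.28,-0.558,0.54,-1.537],
  [0.4,5.4,-3.34,-3.28,-0.558,0.54,-1.537],
])

```text
time_s: 18.2
ee_pos: [0.4471, 0.1062, 0.1653]
eef_rot: [3.14, -0.004, -3.1]
force: [0.1, 0.1, -0.3]
grip_width: 0.0655
grip_force: 0.0
```

Run:
```python
from h import *
Rc,pc,o=cur();print(o["qpos"],pc,o["eef_rot"])
im,d=ctrl.camera("wrist")
for r in ctrl.cut_out("wrist","pillar_a_mid"):
    m=np.array(r["region"]);v,u=np.nonzero(m);P=bydepth("wrist",np.c_[u,v],d,o);t=P[(P[:,2]>.032)&(P[:,2]<.046)]
    if len(t)>50: print(r["score"],cv2.minAreaRect(t[:,:2].astype(np.float32)),t[:,2].mean())
v,u=np.mgrid[0:400,0:640];P=bydepth("wrist",np.c_[u.ravel(),v.ravel()],d,o)
s=P[(P[:,2]>.032)&(P[:,2]<.046)&(np.linalg.norm(P[:,:2]-[.447,.108],axis=1)<.1)]
print(cv2.minAreaRect(s[:,:2].astype(np.float32)),len(s))
```

```text
[ 0.152  0.157  1.83   0.002  1.159 -1.461] [0.447 0.106 0.165] [ 3.14  -0.004 -3.1  ]
((0.4461069405078888, 0.1061021238565445), (0.13822269439697266, 0.039495982229709625), 2.5615081787109375) 5056
```

Emit:
move_arm([
  [0.4,0.02,0,0.9,0,0,0],
  [0.4,0.02,0,1.8,0,0,0],
  [0.4,0.02,0,2.5,0,0,0],
  [0.4,0.02,0,2.88,0,0,0],
  [0.4,0.02,0,2.88,0,0,0],
  [-0.5,0.02,0,2.88,0,0,0],
  [-0.5,0.02,0,2.88,0,0,0],
  [-0.5,0.02,0,2.88,0,0,0],
  [-0.5,0.02,0,2.88,0,0,0],
  [-0.5,0.02,0,2.2,0,0,0],
  [-0.5,0.02,0,1.4,0,0,0],
  [-0.5,0.02,0,0.6,0,0,0],
], grip_force=40)

```text
time_s: 19.5
ee_pos: [0.4458, 0.1069, 0.1375]
eef_rot: [-3.141, -0.002, -3.104]
force: [0.4, -0.1, -3.4]
grip_width: 0.0358
grip_force: 40.0
```

Run:
```python
from h import *
M=[]
for i in range(4):
  ctrl.camera("side");o=ctrl.get_obs();M.append(np.r_[o["moment"],o["force"]])
print(np.mean(M,0));axis("side",o["ee_pos"])
```

```text
[ 0.064 -0.169  0.004  0.861  0.143 -1.072]
```

Emit:
move_arm([
  [-0.5,0,0,0,0,0,0],
  [-0.5,0,0,0,0,0,0],
  [-0.5,0,0,0,0,0,0],
], grip_force=4.5)

```text
time_s: 20.1
ee_pos: [0.446, 0.1069, 0.1354]
eef_rot: [-3.141, -0.003, -3.103]
force: [0.3, -0.7, -4.4]
grip_width: 0.0357
grip_force: 5.6
```

```bash
cat >> h.py <<'E'
def axis2(cam,c,o=None,rad=.085,zmin=.05):
    im,d=ctrl.camera(cam);v,u=np.mgrid[0:400,0:640];k=d.ravel()>0
    P=bydepth(cam,np.c_[u.ravel(),v.ravel()],d,o);C=im.reshape(-1,3).astype(int)
    k&=(np.linalg.norm(P-c,axis=1)<rad)&(P[:,2]>zmin)&(C[:,0]-C[:,2]>40);P=P[k]
    w=np.linalg.svd(P-P.mean(0),full_matrices=False)[2][0];print(len(P),P.mean(0),w,P.min(0),P.max(0));return im
E
python3 - <<'E'
from h import *
Rc,pc,o=cur();im=axis2("side",pc)
E
```

```text
219 [0.463 0.124 0.122] [-0.387  0.03  -0.922] [0.429 0.09  0.058] [0.499 0.14  0.195]
```

Emit:
move_arm([
  [-0.5,0,0,0,0,0,0],
  [-0.5,0,0,0,0,0,0],
  [-0.5,0,0,0,0,0,0],
], grip_force=30)

```text
time_s: 20.45
ee_pos: [0.4462, 0.107, 0.136]
eef_rot: [-3.141, -0.002, -3.103]
force: [-0.0, -0.0, -3.8]
grip_width: 0.0352
grip_force: 30.0
```

Run:
```python
from h import *
Rc,pc,o=cur();im=axis2("side",pc);axis2("top",pc)
cv2.imwrite("pics/s4.png",cv2.resize(im[150:290,250:430],None,fx=4,fy=4)[:,:,::-1])
```

```text
217 [0.471 0.126 0.125] [-0.224  0.049 -0.973] [0.437 0.094 0.061] [0.496 0.139 0.199]h.py:60: RuntimeWarning: Mean of empty slice.
  w=np.linalg.svd(P-P.mean(0),full_matrices=False)[2][0];print(len(P),P.mean(0),w,P.min(0),P.max(0));return im
  ret = um.true_divide(
Traceback (most recent call last):
  File "h.py", line 60, in axis2
    w=np.linalg.svd(P-P.mean(0),full_matrices=False)[2][0];print(len(P),P.mean(0),w,P.min(0),P.max(0));return im
      ~~~~~~~~~~~~~~~~~~~~~~~~~~~~~~~~~~~~~~~~~~~~~~~~~^^^
IndexError: index 0 is out of bounds for axis 0 with size 0
```

Run:
```python
from h import *
Rc,pc,o=cur()
im,d=ctrl.camera("wrist");v,u=np.mgrid[0:400,0:640]
P=bydepth("wrist",np.c_[u.ravel(),v.ravel()],d,o);k=(np.linalg.norm(P-pc,axis=1)<.11)&(abs(P[:,1]-.107)<.015)&(d.ravel()>0)
uv=np.c_[u.ravel(),v.ravel()][k];P=P[k];print(len(P),P.min(0),P.max(0))
rng=np.random.default_rng(0);Q=P
for j in range(2):
    best=None
    for i in range(300):
        s=Q[rng.choice(len(Q),3,replace=False)];n=np.cross(s[1]-s[0],s[2]-s[0]);l=np.linalg.norm(n)
        if l<1e-6: continue
        n/=l;m=abs((Q-s[0])@n)<.002
        if best is None or m.sum()>best[0]:best=(m.sum(),n,m)
    I=Q[best[2]];n=np.linalg.svd(I-I.mean(0),full_matrices=False)[2][2];print(best[0],n,I.mean(0),I.min(0),I.max(0));Q=Q[~best[2]]
save("w4",im)
```

```text
10319 [0.416 0.092 0.065] [0.465 0.122 0.244]
5869 [ 0.992  0.039 -0.123] [0.454 0.107 0.154] [0.443 0.092 0.065] [0.463 0.122 0.202]
3930 [-0.48  -0.015  0.877] [0.42  0.107 0.236] [0.416 0.092 0.232] [0.424 0.122 0.238]
```

View pics/w4.png

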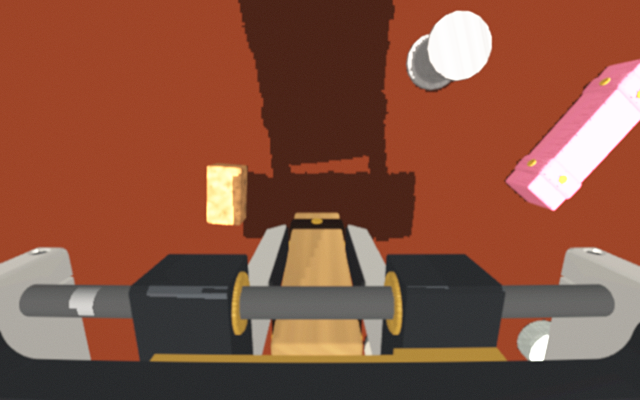

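The wrist view shows pillar 2 hanging heavy end (-x) down, leaning about 7° and gripped near its edge. I'll level it and stand it down gently.

Emit:
move_arm([
  [-0.5,0,0,0.2,0,-0.04,0],
  [-0.5,0,0,0.45,0,-0.08,0],
  [-0.5,0,0,0.75,0,-0.12,0],
  [-0.5,0,0,1.0,0,-0.12,0],
  [-0.5,0,0,1.15,0,-0.12,0],
  [-0.5,0,0,1.15,0,-0.12,0],
])

```text
time_s: 21.2
ee_pos: [0.4458, 0.1069, 0.0779]
eef_rot: [-3.141, 0.117, -3.103]
force: [0.5, 0.3, -3.1]
grip_width: 0.0354
grip_force: 30.0
```

Emit:
move_arm([
  [-0.5,0,0,0.04,0,0,0],
  [-0.5,0,0,0.08,0,0,0],
  [-0.5,0,0,0.12,0,0,0],
  [-0.5,0,0,0.12,0,0,0],
], grip_force=20)

```text
time_s: 21.6
ee_pos: [0.4476, 0.107, 0.0734]
eef_rot: [-3.141, 0.12, -3.103]
force: [-1.7, 0.0, 5.1]
grip_width: 0.0359
grip_force: 20.0
```

Contact. I'll release and retreat upward along the tool.

Emit:
move_arm([
  [-0.4,0,0,0,0,0,0],
  [-0.1,0,0,0,0,0,0],
  [0.2,0,0,0,0,0,0],
  [0.5,0,0,0,0,0,0],
  [0.5,0,0,0,0,0,0],
  [0.5,0,0,-0.5,0,0,0],
  [0.5,0,0,-1.2,0,0,0],
  [0.5,0,0,-2.0,0,0,0],
  [0.5,0,0,-2.8,0,0,0],
  [0.5,0,0,-3.4,0,0,0],
  [0.5,0,0,-3.4,0,0,0],
])

```text
time_s: 22.7
ee_pos: [0.4278, 0.1065, 0.2452]
eef_rot: [3.141, 0.125, -3.103]
force: [-0.0, 0.4, -0.7]
grip_width: 0.0708
grip_force: 0.0
```

Run:
```python
from h import *
Rc,pc,o=cur();print(pc)
top_rect("wrist",[.472,.107],o);top_rect("side",[.472,.107])
for t in("sanding_block",):
  for r in ctrl.tip_of("wrist",t):print(r["score"],onplane("wrist",r["point"],0,o))
R1,_=up([0,0,0],3,0);delta(R1,np.array([.47,.15,.27]))
Rt,pt=up([.472,.107,.064],3);delta(Rt,pt-.14*Rt[:,2])
```

```text
[0.428 0.107 0.245]
wrist top 1342 ((0.47079792618751526, 0.10850256681442261), (0.035796090960502625, 0.035959456115961075), 2.4668304920196533) 0.13866063065805348
side top 94 ((0.47206947207450867, 0.11066658049821854), (0.03539493307471275, 0.03791430592536926), 1.116047739982605) 0.13791136963663228
0.74 [[0.442 0.022 0.   ]]
shift [-0.965  0.842 -0.481] turn [0.091 0.093 1.555] tcp [0.47 0.15 0.27]
shift [-0.708  1.717  1.554] turn [ 0.624 -0.457  1.446] tcp [0.467 0.194 0.167]
```

Emit:
move_arm([
  [0.5,-0.3,0.8,-0.3,0.624,-0.457,1.446],
  [0.5,-0.6,1.6,-0.2,0.624,-0.457,1.446],
  [0.5,-0.7,1.72,0,0.624,-0.457,1.446],
  [0.5,-0.7,1.72,0,0.624,-0.457,1.446],
  [0.5,-0.7,1.72,0,0.624,-0.457,1.446],
  [0.5,-0.7,1.72,0.2,0.624,-0.457,1.446],
  [0.5,-0.7,1.72,0.5,0.624,-0.457,1.446],
  [0.5,-0.7,1.72,0.8,0.624,-0.457,1.446],
  [0.5,-0.7,1.72,1.2,0.624,-0.457,1.446],
  [0.5,-0.7,1.72,1.55,0.624,-0.457,1.446],
  [0.5,-0.7,1.72,1.55,0.624,-0.457,1.446],
  [0.5,-0.7,1.72,1.55,0.624,-0.457,1.446],
])

```text
time_s: 24.05
ee_pos: [0.4668, 0.1937, 0.1659]
eef_rot: [-3.14, 0.702, 1.619]
force: [0.5, -0.2, -0.0]
grip_width: 0.07
grip_force: 0.0
```

Run:
```python
from h import *
Rc,pc,o=cur();print(o["qpos"],o["eef_rot"])
top_rect("wrist",[.471,.109],o)
Rt,pt=up([.471,.109,.064],2.5);delta(Rt,pt-.12*Rt[:,2]);delta(Rt,pt)
```

```text
[ 0.601  0.487  1.542 -0.581  1.539  0.701] [-3.14   0.702  1.619]
wrist top 1140 ((0.47125300765037537, 0.1100502461194992), (0.03595186397433281, 0.03668668866157532), 1.9424082040786743) 0.13721520313623525
shift [0.014 0.006 0.353] turn [0.001 0.004 0.001] tcp [0.468 0.183 0.152]
shift [0.024 0.004 2.753] turn [0.001 0.004 0.001] tcp [0.471 0.106 0.06 ]
```

Emit:
move_arm([
  [0.5,0.01,0,0.7,0,0.004,0],
  [0.5,0.02,0,1.4,0,0.004,0],
  [0.5,0.02,0,2.1,0,0.004,0],
  [0.5,0.02,0,2.72,0,0.004,0],
  [0.5,0.02,0,2.72,0,0.004,0],
  [-0.5,0.02,0,2.72,0,0.004,0],
  [-0.5,0.02,0,2.72,0,0.004,0],
  [-0.5,0.02,0,2.72,0,0.004,0],
  [-0.5,0.02,0,2.72,0,0.004,0],
  [-0.5,0.02,0,2.72,0,0.004,0],
], grip_force=45)

```text
time_s: 25.1
ee_pos: [0.4722, 0.1078, 0.0641]
eef_rot: [3.139, 0.694, 1.622]
force: [-1.0, 2.3, 3.8]
grip_width: 0.0355
grip_force: 44.9
```

Run:
```python
from h import *
Rc,pc,o=cur();print(o["qpos"],o["force"])
off=pc-np.array([.471,.1095,.070]);Rt,_=up([0,0,0],0);off=Rt@Rc.T@off;print("off",off)
delta(Rc,pc+[0,0,.13])
for P in([.4545,-.12,.2],[.4545,-.2,.108]):delta(Rt,np.array(P)+off)
```

```text
[ 0.462  0.55   1.727 -0.665  1.26   0.749] [-1.023  2.327  3.836]
off [ 0.001 -0.002 -0.006]
shift [-1.662  0.005 -1.999] turn [0. 0. 0.] tcp [0.472 0.108 0.194]
shift [-5.175 -0.569  0.92 ] turn [ 0.035 -0.005  0.039] tcp [ 0.456 -0.122  0.194]
shift [-5.228 -0.657  3.357] turn [ 0.035 -0.005  0.039] tcp [ 0.456 -0.202  0.102]
```

Emit:
move_arm([
  [-0.5,-0.5,0,-0.6,0,0,0],
  [-0.5,-1.1,0,-1.3,0,0,0],
  [-0.5,-1.65,0,-2.0,0,0,0],
  [-0.5,-2.4,-0.1,-1.4,0.01,0,0.01],
  [-0.5,-3.1,-0.25,-0.8,0.018,0,0.02],
  [-0.5,-3.8,-0.35,-0.2,0.025,0,0.028],
  [-0.5,-4.5,-0.48,0.4,0.03,0,0.035],
  [-0.5,-5.18,-0.57,0.92,0.035,0,0.039],
  [-0.5,-5.2,-0.6,1.7,0.035,0,0.039],
  [-0.5,-5.2,-0.63,2.6,0.035,0,0.039],
  [-0.5,-5.23,-0.657,3.35,0.035,0,0.039],
  [-0.5,-5.23,-0.657,3.35,0.035,0,0.039],
])

```text
time_s: 26.3
ee_pos: [0.453, -0.2037, 0.0987]
eef_rot: [-3.133, 0.692, 1.573]
force: [-1.3, 1.2, -2.6]
grip_width: 0.0356
grip_force: 44.9
```

Run:
```python
from h import *
Rc,pc,o=cur();print(o["qpos"],o["eef_rot"],pc,o["force"])
Rt,_=up([0,0,0],0);off=np.array([.001,-.002,-.006])
for P in([.4545,-.2,.108],[.4545,-.312,.108],[.4545,-.312,.0935]):delta(Rt,np.array(P)+off)
```

```text
[-0.168  0.346  1.939 -0.885  0.953  0.403] [-3.133  0.692  1.573] [ 0.453 -0.204  0.099] [-1.251  1.217 -2.567]
shift [-0.015  0.05  -0.073] turn [-0.007 -0.006  0.002] tcp [ 0.456 -0.202  0.102]
shift [-1.739  0.056  1.357] turn [-0.007 -0.006  0.002] tcp [ 0.456 -0.314  0.102]
shift [-1.554  0.058  1.58 ] turn [-0.007 -0.006  0.002] tcp [ 0.456 -0.314  0.087]
```

Emit:
move_arm([
  [-0.5,-0.3,0,0.25,0,0,0],
  [-0.5,-0.7,0,0.58,0,0,0],
  [-0.5,-1.1,0,0.91,0,0,0],
  [-0.5,-1.5,0,1.24,0,0,0],
  [-0.5,-1.72,0.006,1.43,0,0,0],
  [-0.5,-1.72,0.006,1.43,0,0,0],
  [-0.5,-1.65,0.006,1.52,0,0,0],
  [-0.5,-1.57,0.006,1.61,0,0,0],
  [-0.5,-1.57,0.006,1.61,0,0,0],
  [-0.5,-1.57,0.006,1.61,0,0,0],
])

```text
time_s: 27.3
ee_pos: [0.4556, -0.3134, 0.0902]
eef_rot: [-3.14, 0.694, 1.572]
force: [-0.1, -0.6, -3.7]
grip_width: 0.0358
grip_force: 45.0
```

Run:
```python
from h import *
Rc,pc,o=cur();print(o["qpos"],o["eef_rot"],pc,o["force"])
Rt,_=up([0,0,0],0);off=np.array([.001,-.002,-.006])
for P in([.4545,-.312,.0935],[.4545,-.312,.092]):delta(Rt,np.array(P)+off)
```

```text
[-0.393  0.404  1.881 -0.951  0.812  0.272] [-3.14   0.694  1.572] [ 0.456 -0.313  0.09 ] [-0.056 -0.643 -3.705]
shift [ 0.025 -0.002  0.05 ] turn [-0.001 -0.004  0.001] tcp [ 0.456 -0.314  0.087]
shift [ 0.044 -0.002  0.073] turn [-0.001 -0.004  0.001] tcp [ 0.456 -0.314  0.086]
```

Expected contact is at TCP z ≈ 0.086, so I'll lower in 1 mm steps.

Emit:
move_arm([
  [-0.5,0.013,0,0.015,0,0,0],
  [-0.5,0.026,0,0.03,0,0,0],
  [-0.5,0.039,0,0.046,0,0,0],
  [-0.5,0.047,0,0.058,0,0,0],
  [-0.5,0.047,0,0.058,0,0,0],
], grip_force=20)

```text
time_s: 27.8
ee_pos: [0.4554, -0.314, 0.0867]
eef_rot: [-3.14, 0.694, 1.571]
force: [0.6, -0.7, -3.2]
grip_width: 0.0358
grip_force: 20.0
```

Emit:
move_arm([
  [-0.5,0.007,0,0.008,0,0,0],
  [-0.5,0.014,0,0.016,0,0,0],
  [-0.5,0.02,0,0.023,0,0,0],
  [-0.5,0.02,0,0.023,0,0,0],
])

```text
time_s: 28.2
ee_pos: [0.4556, -0.3141, 0.0861]
eef_rot: [-3.141, 0.695, 1.571]
force: [-3.8, 3.9, 6.3]
grip_width: 0.0359
grip_force: 20.0
```

Contact, gently. I'll release and retreat.

Emit:
move_arm([
  [-0.4,0,0,0,0,0,0],
  [-0.1,0,0,0,0,0,0],
  [0.2,0,0,0,0,0,0],
  [0.3,0,0,0,0,0,0],
  [0.3,0,0,0,0,0,0],
  [0.3,0,0,-0.4,0,0,0],
  [0.3,0,0,-1.0,0,0,0],
  [0.3,0,0,-1.8,0,0,0],
  [0.3,0,0,-2.6,0,0,0],
  [0.3,0,0,-3.4,0,0,0],
  [0.3,0,0,-3.4,0,0,0],
])

```text
time_s: 29.3
ee_pos: [0.4572, -0.2035, 0.2197]
eef_rot: [3.134, 0.695, 1.569]
force: [0.6, -0.2, -0.1]
grip_width: 0.0615
grip_force: 0.0
```

Run:
```python
from h import *
Rc,pc,o=cur();print(pc)
top_rect("wrist",[.4545,-.31],o,.15,.172);top_rect("wrist",[.6135,-.31],o,.15,.172)
top_rect("side",[.4545,-.31],None,.15,.172);top_rect("side",[.6135,-.31],None,.15,.172)
im=ctrl.camera("side")[0];axis2("side",np.array([.4545,-.3,.092]),None,.085,.03);axis2("side",np.array([.6135,-.3,.092]),None,.085,.03)
```

```text
[ 0.457 -0.203  0.22 ]
wrist top 969 ((0.4546295702457428, -0.31189581751823425), (0.03694702312350273, 0.035959552973508835), 89.67036437988281) 0.15883950493337748
wrist top 1114 ((0.6139822006225586, -0.3093097507953644), (0.03694570064544678, 0.035864803940057755), 0.11674588918685913) 0.15954713523679656
side top 27 ((0.4556801915168762, -0.30240797996520996), (0.033432815223932266, 0.027095433324575424), 1.7499101161956787) 0.15754349652920718
side top 61 ((0.612921953201294, -0.3073098361492157), (0.04120125621557236, 0.037039708346128464), 89.20977783203125) 0.1591042404549569
192 [ 0.455 -0.295  0.096] [-0.035  0.019  0.999] [ 0.435 -0.325  0.031] [ 0.476 -0.285  0.16 ]
242 [ 0.613 -0.297  0.107] [ 0.001  0.074 -0.997] [ 0.595 -0.327  0.031] [ 0.633 -0.285  0.167]
```

Both pillars stand centred on their pads, within about 3 mm, so I'm handing in.

```bash
python3 -c "
from station import ctrl
print(ctrl.hand_in())"
```

```text
the job is handed in; nothing more can be done
None
```

Both pillars stand upright on their pads, heavy end down and centred to about 3 mm by the wrist camera; the job is handed in at about 30 s, but it returned no verdict.

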